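# Raise the food case's window to its pointer and push the tin in

## Task

Push the sliding window of the food case up from beneath its lip until the lip is level with the pointer on the post, and leave it standing there. Then push the round flat tin that lies in front of the case along the worktop, through the opening, until it is wholly inside behind the window. Only push with the fingers: do not lift or tip the tin, do not shift the pointer, and leave the other things standing around where they are.

Things in the scene. Friction and masses are not known exactly. Their poses are not given: they have to be found in the camera images.
- case: Fixed wooden food case with clear side panes, 306 wide (y) x 222 deep x 402 mm high, no floor: the worktop runs on inside. Origin: centre of its underside; x inward (front to back), y left as one faces it, z up. Front posts at y = +-138 mm, 26 wide, front faces at x = -118; 250 mm clear between. Window plane x = -100 (16 mm thick). Fixed pane behind it above z = 211 mm. Back wall at x = 94 mm.
- window (a joint): Height of the case's sliding window above shut, m: 0 shut, 0.176 at its upper stop. Its lower edge is 4 mm + this value above the worktop. It moves straight up and is counterweighted (two steel weights on the outer sides of the posts), so it stays where it is left; about 4 to 8 N pushes it.
- lip (a point): Middle of the front edge of the window's lip: a level wooden ledge 12 mm thick (underside 6 mm below this point), 200 mm long along the case's y, sticking out 33 mm from the window's flat wooden bottom board (board face at x = -108 mm in the case's frame, this point at x = -141, y = 0). 115 mm above the worktop when shut; rises with the window. Axes as the case's.
- pointer (a point): Tip of the aluminium pointer clip on the front of the right-hand front post (22 mm high, 10 mm proud of the post), at x = -127, y = -118 mm in the case's frame, pointing at the end of the lip. It marks the height at which the lip shall stand (lip's mid-height level with the tip): 245 to 285 mm above the worktop, different every time. Axes as the case's.
- tuna_tin: Round flat food tin, 87 mm in diameter, 40 mm tall, 0.16 to 0.33 kg, lying flat on the worktop in front of the shut window (a salt shaker and a cup are fixed inside, at the back left and back right, beyond x = 10 mm in the frame of the case). Origin: centre of its underside, z up. To be wholly behind the window its centre must be past x = -48 mm in the case's frame.
- small_glass: Small clear glass, 49 mm wide, 61 mm tall, loose, outside in front of the case's left post; origin: centre of its underside. Leave alone.
- lemon: Half lemon, 59 mm wide, 31 mm high, on the worktop in front of the sink; origin: centre of its underside. Leave alone.
- opener: Can opener with a dark green handle, 174 x 41 x 20 mm, on the worktop in front of the sink, to the right; origin: centre of its underside. Leave alone.
- gourd: Brown cup with a pale rim, 69 mm wide, 89 mm tall, on the worktop at the right; origin: centre of its underside. Leave alone.
- mill: Wooden pepper mill, 58 mm wide, 165 mm tall, on the worktop at the far right; origin: centre of its underside. Leave alone.
Mind the look-alikes: they are no part of the job. There is more than one size of the tuna_tin; the job needs the smaller.

How it is judged:
On the way, in this order (a step that is already met when the one before it is completed fails the run):
1. the window stands with its lip level with the pointer (within 10 mm), the tin still outside (z of lip in the frame of pointer between -0.01 and 0.01 m and velocity of joint window between -0.005 and 0.005 m/s and x of tuna_tin in the frame of case below -0.12 m), for 0.3 s.
2. the tin is wholly inside the case, behind the window (x of tuna_tin in the frame of case between -0.05 and 0.055 m and y of tuna_tin in the frame of case between -0.09 and 0.09 m), for 0.2 s.
At the end, for the whole second after the job is handed in: The lip stands within 10 mm of the pointer's height, the window at rest; the tin lies flat and still on the worktop inside the case, its centre more than 50 mm in from the window's plane (wholly behind the window) and within 90 mm of the case's middle line (all of step 2 and z of lip in the frame of pointer between -0.01 and 0.01 m and velocity of joint window between -0.005 and 0.005 m/s and linear speed of tuna_tin below 0.01 m/s and angle between tuna_tin's own z axis and vertical below 0.1 rad and height (world z) of tuna_tin below 0.008 m); the robot touches nothing.
It fails at once if the tin is lifted or tipped (height (world z) of tuna_tin above 0.015 m or angle between tuna_tin's own z axis and vertical above 0.3 rad).
It fails at once if the pointer is shifted by more than 5 mm (distance of pointer from where it was at the start of the episode above 0.005 m).
It fails at once if a bystander is shifted by more than 20 mm (distance of any of small_glass, lemon, opener, gourd, mill from where it was at the start of the episode above 0.02 m).
It also fails if it takes over 58 s, if anything falls off the work surface, if the arm or the gripper's body presses on something with over 40 N, if the wrist force passes 120 N, or if a joint passes its speed limit or range.

## Robot

A 6-joint arm with a two-finger parallel gripper is mounted at the origin on a cart in front of the work surface, level with it; the furniture and walls round the work are solid. World frame = base frame: x ahead of the robot, y to its left, z up, the work surface at z = 0. Lengths are in m, angles in rad, forces in N, time in s.
With the tool pointing down it reaches from about 0.275 to 0.725 m from the base axis. Payload 15.9 kg.
Tool frame: the origin (TCP) lies on the centre line of the jaws, within the pads' length; the fingertips stand env.tcp_to_tips ahead of it and the grasp point (between the pads) lies 11 mm behind it (env.tcp_to_tips is the distance from the TCP to the fingertips, in m); z points along the fingers, y is the line along which they close (so a half turn about z gives the same grasp; the last joint's range is limited). The gripper opens to 85 mm and grips with 20 to 120 N. Pads are 22 mm wide; open, the fingers measure 114 mm over their backs; the gripper's body (76 mm by 85 mm) begins 54 mm behind the grasp point. The pads swing forward as they close: fully open they stand 13 mm farther back than shut.
Start: joints at [-1.345, 0.213, -0.034, 1.323, 0, 1.571], TCP at [0.112, -0.487, 0.204] pointing down, gripper open.
Joint ranges: [-2.98, 2.98], [-0.74, 1.72], [-1.14, 1.35], [-2.1, 2.04], [-1.57, 1.44], [-3.14, 3.14]. Speed limits (rad/s): [1.89, 1.89, 2.39, 2.57, 3.14, 3.14].

## Interface

Orientations are given as a unit quaternion [w, x, y, z].
In Python, from plant import env gives the robot as it stands.
- The arm moves only by the tool play_rows, never from a script. Its argument "rows" is a list that holds one entry, the list of rows, each a list of 7 numbers: the shift along the world's x, y, z in m, then the turn, a rotation vector about the world's x, y, z in degrees, then the gripper's target within -1 to 1 (shut at 1, half-way at 0, fully open at -1). In form: [[[dx, dy, dz, rx, ry, rz, gripper], ...]]. A call has 1 to 12 rows; each row shifts and turns the commanded pose from where the row before left it; what a row does not reach is not made up. A row lasts 1/8 s, in which the tool goes at most 62.5 mm and 10.7 degrees, less where a joint would pass 70% of its speed; a pose out of reach is approached as far as the arm can. A call is refused whole if a number of a shift passes 0.0625 or a number of a turn 10.7, either way. A call with a gripper value outside its range is refused whole. The fingers move at their own pace and stop on an object; "force" is the grip in N (left out, the last holds). Time passes only in rows, so rows that do not move let the fingers close. It gives the time, the measured TCP pose, the force, the opening and the grip force at its end, in the units of the state.
- env.observe(): the state, without advancing time (a new reading comes with each control period).
- env.capture(name): name is "scene" or "top"; returns a dict with "image" (420x560x3 uint8, red, green, blue), "fov_y" (degrees; the focal length in pixels is half the picture's height over the tangent of half this angle, whatever the lens; pixels are square), "cx", "cy" (the principal point, pixels), "distortion" ([k1, k2, p1, p2, k3] as OpenCV has them; the pictures are not rectified), "T" (4x4, takes a point from camera to world coordinates). Camera axes: x right, y up, looking along -z (the intrinsics and any distortion apply to the point x, -y, -z); pixel columns grow to the right and rows downward; lengths in m; the calibration is good to about 2 mm. A picture is of the moment at which its call begins. There is no depth.
- env.finish_job(): hands the job in; it is judged then, once.
The state is a dict: "time_s": time; "qpos": joint angles; "joint_vel": joint speeds; "effort": joint torques, N m; "position": TCP position; "tool_rot": TCP orientation; "wrist_force": force on the tool from outside, world axes, zero at the start; "moment": the same for the moment, N m; "finger_gap": finger opening in m; "grip_force": force on a finger pad.
Only numpy, scipy, OpenCV 4.12 (cv2) and the standard library are available. Lean on these libraries where they do the work, as an engineer would, in place of code of your own. Each camera call takes 0.05 s, during which the arm holds its last target. There are 200 camera calls.

## Working session

There is one attempt and no reset: what is moved stays moved. The work goes in short steps, Python scripts to look and compute and a tool call to move; the robot and the scene stay as the last step left them, time stands still between calls to the robot, and variables do not carry over. Pictures are saved under pics/ and viewed, at most 10 in all, crops included, and the job is handed in when it is done.

Besides the shell and the picture viewer there is one more tool, called as a command line: name --argument value ..., lists and objects as JSON in quotes. play_rows: Moves the arm, as the interface text tells. Its arguments: {"type":"object","properties":{"rows":{"type":"array"},"force":{"type":"number"}},"required":["rows"]}

```bash
ls; mkdir -p pics; cat > h.py <<'E'
import numpy as np, cv2, pickle
def K(c):
    f=210/np.tan(np.radians(c["fov_y"])/2); return np.array([[f,0,c["cx"]],[0,f,c["cy"]],[0,0,1.]])
def ray(c,u,v):
    p=cv2.undistortPoints(np.array([[[u,v]]],float),K(c),np.array(c["distortion"],float))[0,0]
    T=np.array(c["T"]); return T[:3,3],T[:3,:3]@np.array([p[0],-p[1],-1])
def onz(c,u,v,z):
    o,d=ray(c,u,v); return o+d*(z-o[2])/d[2]
def proj(c,P):
    T=np.array(c["T"]); q=(np.atleast_2d(P)-T[:3,3])@T[:3,:3]; q=q*[1,-1,-1]
    return cv2.projectPoints(q.reshape(-1,1,3).astype(float),np.zeros(3),np.zeros(3),K(c),np.array(c["distortion"],float))[0][:,0]
def cap(n,name):
    from plant import env
    c=env.capture(n); cv2.imwrite(f"pics/{name}.png",cv2.resize(c["image"][:,:,::-1],None,fx=1.4,fy=1.4,interpolation=cv2.INTER_CUBIC)); pickle.dump(c,open(name+".pkl","wb")); return c
def load(n): return pickle.load(open(n+".pkl","rb"))
E
python3 - <<'E'
from h import *
from plant import env
for n in("scene","top"):
    c=cap(n,n+"0"); print(n,c["fov_y"],c["cx"],c["cy"],c["distortion"],np.round(c["T"],3).tolist())
print(env.observe(),env.tcp_to_tips)
E
```

```text
pics
scene 44.72791296535156 286.708739993592 199.79915263838254 [-0.00029448  0.          0.          0.          0.        ] [[0.754, 0.408, -0.514, -0.364], [-0.656, 0.455, -0.602, -1.02], [-0.012, 0.792, 0.611, 1.319], [0.0, 0.0, 0.0, 1.0]]
top 55.233560812340095 277.72084351090353 211.38706931191732 [-0.09623358  0.          0.          0.          0.        ] [[0.015, 0.985, -0.173, 0.379], [-1.0, 0.018, 0.016, 0.102], [0.019, 0.173, 0.985, 1.489], [0.0, 0.0, 0.0, 1.0]]
{'time_s': 0.1, 'qpos': array([-1.34500733e+00,  2.13324723e-01, -3.49773636e-02,  1.32350105e+00,
        2.04944037e-05,  1.57083371e+00]), 'joint_vel': array([-0.00160106,  0.00139683,  0.00272522,  0.00072318,  0.00144918,
        0.00041207]), 'effort': array([-2.69040538e-03, -6.87247682e+01,  4.87807167e+01,  1.21426352e-02,
       -1.59915076e-04, -5.01659173e-06]), 'position': array([ 0.1118708 , -0.48698624,  0.20336431]), 'tool_rot': array([-5.01352737e-04,  9.93636161e-01,  1.12636253e-01, -4.65382764e-05]), 'wrist_force': array([-0.09900355,  0.31968651, -0.3133791 ]), 'moment': array([ 0.08911218,  0.01526138, -0.01071049]), 'grip_force': 0.0, 'finger_gap': 0.08527745441871443} 0.008
```

View pics/scene0.png

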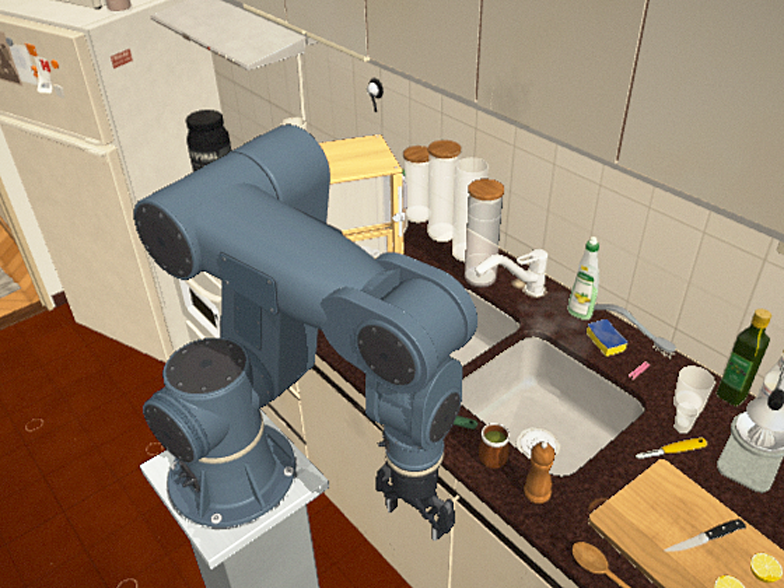

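View pics/top0.png

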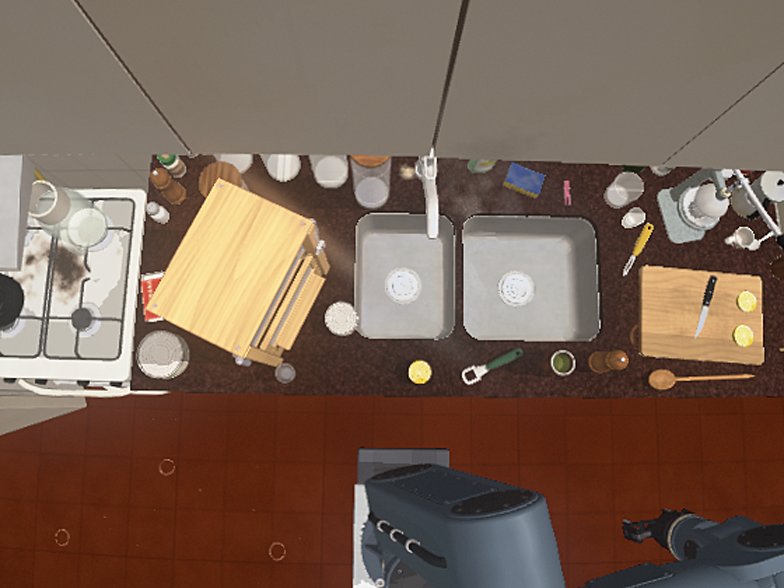

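The scene view shows the arm hiding most of the case. In the top view (x1.4) the case roof has its corners at about (218,180), (313,223), (245,358) and (148,308). The lip is at about (295,310), the small tin at (341,318), the glass at (286,372), and the larger tin at (162,353).

```bash
python3 - <<'E'
from h import *
c=load("top0"); im=c["image"][105:285,95:265,::-1]
cv2.imwrite("pics/crop0.png",cv2.resize(im,None,fx=3.3,fy=3.3,interpolation=cv2.INTER_CUBIC))
for u,v in((218,180),(313,223),(245,358),(148,308)): print(onz(c,u/1.4,v/1.4,.402).round(3))
print("tin",onz(c,341/1.4,318/1.4,.04).round(3),"glass",onz(c,286/1.4,372/1.4,.03).round(3))
E
```

```text
[0.806 0.439 0.402]
[0.716 0.239 0.402]
[0.443 0.361 0.402]
[0.537 0.56  0.402]
tin [0.573 0.202 0.04 ] glass [0.432 0.341 0.03 ]
```

View pics/crop0.png

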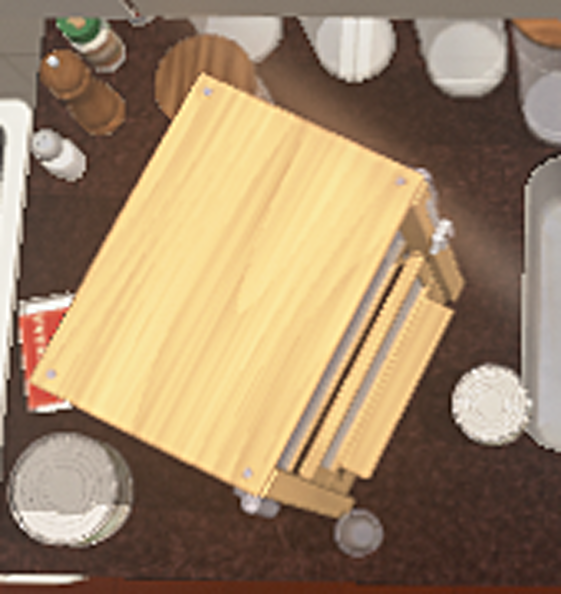

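play_rows --rows '[[[0, 0, 0.04, 0, 0, 0, 1], [0.01, 0, 0.04, 0, 0, 0, 1], [0.03, 0.01, 0.04, 0, 0, 0, 1], [0.04, 0.02, 0.02, 0, 0, 0, 1]]]'

```text
time_s: 0.6
position: [0.1924, -0.4575, 0.3453]
tool_rot: [0.001, 0.994, 0.112, 0.0]
wrist_force: [0.8, -0.6, -0.9]
finger_gap: 0.0119
grip_force: 0.0
```

The crop shows the lip front edge from (452,308) to (372,478). The post feet are near (465,280) and (350,515), the pointer clip is at (440,235), and the tin is centred at (491,404).

```bash
python3 - <<'E'
from h import *
from scipy.optimize import least_squares
c=load("top0"); s=cap("scene","scene1")
g=lambda u,v:(u/3.3+95,v/3.3+105)
obs=[((452,308),(-.141,-.1,.121)),((372,478),(-.141,.1,.121)),((205,72),(.111,.153,.402)),((426,177),(.111,-.153,.402)),((262,497),(-.111,.153,.402)),((33,383),(.111,.153,.402))]
# roof: back-right(205,72)?  order: right end = larger world x
obs[2]=((205,72),(.111,-.153,.402)); obs[3]=((426,177),(-.111,-.153,.402))
px=np.array([g(*o[0]) for o in obs]); P=np.array([o[1] for o in obs])
def W(p,P): 
    cs,sn=np.cos(p[2]),np.sin(p[2]); P=np.atleast_2d(P); return np.c_[p[0]+cs*P[:,0]-sn*P[:,1],p[1]+sn*P[:,0]+cs*P[:,1],P[:,2]]
Q=P.copy()
def f(p):
    Q=P.copy(); Q[2:,0]+=p[3]; return (proj(c,W(p,Q))-px).ravel()
r=least_squares(f,[.625,.4,1.15,0]); print(r.x.round(4),np.degrees(r.x[2]),r.fun.reshape(-1,2).round(1).tolist())
p=r.x[:3]; np.save("pose.npy",p)
t=onz(c,*g(491,404),.04); d=t[:2]-p[:2]; R=np.array([[np.cos(p[2]),np.sin(p[2])],[-np.sin(p[2]),np.cos(p[2])]])
print("tin",t,R@d,"diam px->",[onz(c,*g(u,404),.04).round(3).tolist() for u in(452,530)])
print("glass",R@(onz(c,*g(358,532),.04)[:2]-p[:2]))
for z in(.245,.265,.285):
    w=W(p,[-.127,-.118,z]); print(z,w,"crop",(proj(c,w)[0]-[95,105])*3.3,"scene",proj(s,w)[0])
u,v=proj(s,W(p,[-.127,-.118,.265]))[0].astype(int); print(u,v)
im=s["image"][v-75:v+75,u-100:u+100,::-1]; cv2.imwrite("pics/crop1.png",cv2.resize(im,None,fx=4,fy=4,interpolation=cv2.INTER_CUBIC))
E
```

```text
[ 0.6304  0.4067  1.1446 -0.0081] 65.58050161139556 [[0.8, -0.1], [-0.9, 0.4], [-0.6, -0.5], [1.0, -0.8], [0.2, 0.6], [-0.6, 0.2]]
tin [0.57238702 0.20133509 0.04      ] [-0.21097427 -0.03203698] diam px-> [[0.572, 0.244, 0.04], [0.573, 0.158, 0.04]]
glass [-0.14193782  0.15620457]
0.245 [[0.68537621 0.24225894 0.245     ]] crop [438.34151644 258.67305738] scene [280.39990094 160.06316502]
0.265 [[0.68537621 0.24225894 0.265     ]] crop [436.16731412 253.58712725] scene [280.29709349 155.65531346]
0.285 [[0.68537621 0.24225894 0.285     ]] crop [433.9248711 248.3405205] scene [280.19298531 151.19168265]
280 155
```

View pics/crop1.png

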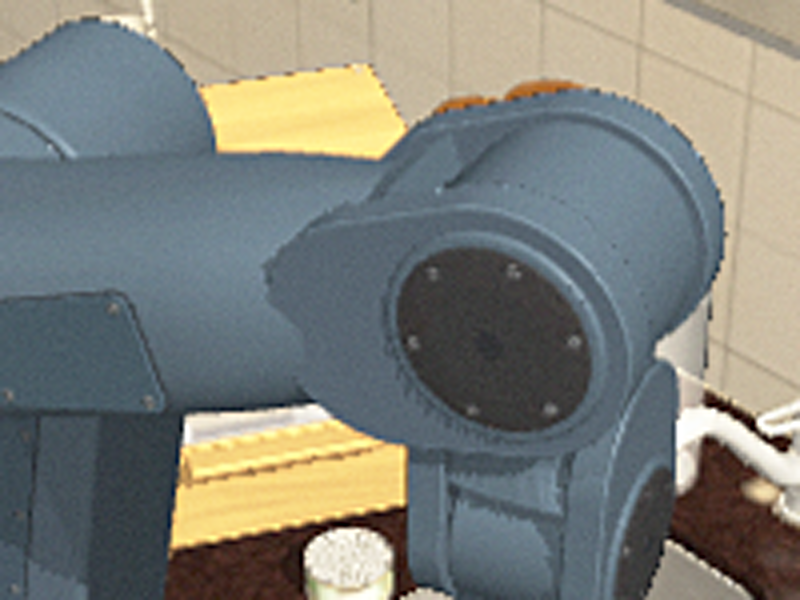

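The arm now hides the post in this view. The earlier scene picture showed the clip, so I'll crop that one with the predicted tip positions printed.

```bash
python3 - <<'E'
from h import *
s=load("scene0"); c=load("top0")
a=s["image"][115:195,250:310,::-1]; b=c["image"][155:215,205:245,::-1]
a=cv2.resize(a,None,fx=7,fy=7,interpolation=cv2.INTER_CUBIC); b=cv2.resize(b,None,fx=9,fy=9,interpolation=cv2.INTER_CUBIC)
o=np.zeros((560,790,3),np.uint8); o[:,:420]=a; o[:540,425:785]=b; cv2.imwrite("pics/crop2.png",o)
p=np.load("pose.npy")
def W(P):
    cs,sn=np.cos(p[2]),np.sin(p[2]); P=np.atleast_2d(P); return np.c_[p[0]+cs*P[:,0]-sn*P[:,1],p[1]+sn*P[:,0]+cs*P[:,1],P[:,2]]
for z in(.245,.265,.285):
    print(z,(proj(s,W([-.127,-.118,z]))[0]-[250,115])*7,(proj(c,W([-.127,-.118,z]))[0]-[205,155])*9+[425,0])
E
```

```text
0.245 [212.79930658 315.44215511] [630.47686301 255.47197466]
0.265 [212.07965445 284.58719425] [624.54722033 241.60125612]
0.285 [211.35089715 253.34177854] [618.43146663 227.29232862]
```

View pics/crop2.png

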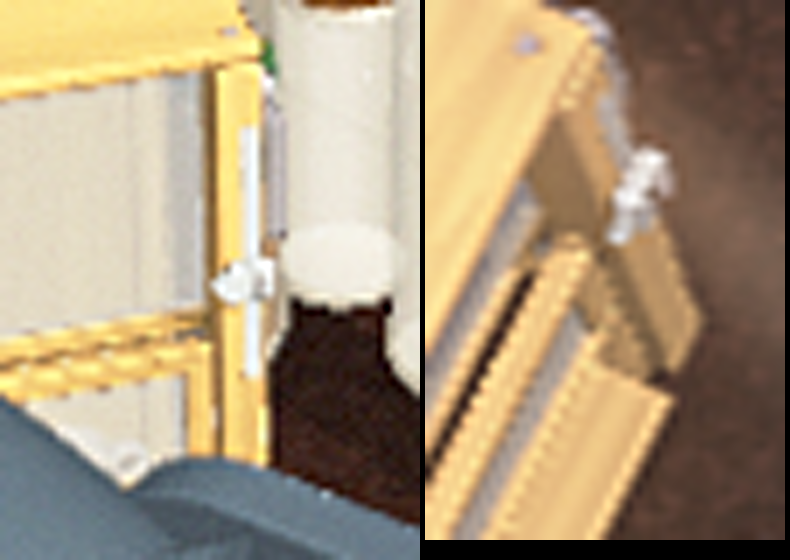

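The tip sits at (212,283) in the scene crop, which puts the pointer at z ≈ 0.266 m, and the top crop agrees. The window therefore has to rise about 0.151 m. Moving to a staging pose in front of the case.

play_rows --rows '[[[0.035, 0.035, 0, 0, 0, 8.78, -0.2], [0.035, 0.035, 0, 0, 0, 8.78, -0.2], [0.035, 0.035, 0, 0, 0, 8.78, -0.2], [0.035, 0.035, 0, 0, 0, 8.78, -0.2], [0.035, 0.035, 0, 0, 0, 8.78, -0.2], [0.033, 0.033, 0, 0, 0, 8.78, -0.2], [0.017, 0.042, 0, 7.28, -3.31, 0, -0.2], [0.017, 0.042, 0, 7.28, -3.31, 0, -0.2], [0.017, 0.042, 0, 7.28, -3.31, 0, -0.2], [0.017, 0.042, 0, 7.28, -3.31, 0, -0.2], [0.017, 0.042, 0, 7.28, -3.31, 0, -0.2], [0.015, 0.04, 0, 7.28, -3.31, 0, -0.2]]]'

```text
time_s: 2.15
position: [0.5003, 0.0018, 0.3439]
tool_rot: [-0.221, 0.767, 0.494, 0.344]
wrist_force: [1.0, 0.3, -0.1]
finger_gap: 0.0512
grip_force: 0.0
```

play_rows --rows '[[[0.003, 0.04, -0.01, 7.28, -3.31, 0, -0.2], [0.003, 0.045, -0.01, 7.28, -3.31, 0, -0.2], [0.003, 0.045, -0.01, 0.9, -0.4, 0, -0.2], [0.003, 0.044, -0.015, 0, 0, 0, -0.2], [0, 0, 0, 0, 0, 0, -0.2]]]'

```text
time_s: 2.78
position: [0.5104, 0.1653, 0.3002]
tool_rot: [-0.29, 0.709, 0.459, 0.45]
wrist_force: [-0.5, -0.3, 0.1]
finger_gap: 0.0513
grip_force: 0.0
```

```bash
cat >> h.py <<'E'
def st():
    from plant import env
    from scipy.spatial.transform import Rotation as Ro
    o=env.observe(); p=np.load("pose.npy"); d=o["position"]-[p[0],p[1],0]
    Rz=Ro.from_euler("z",-p[2]); q=o["tool_rot"]; R=Rz*Ro.from_quat([q[1],q[2],q[3],q[0]])
    print("t",round(o["time_s"],2),"pos",o["position"].round(4),"case",Rz.apply(d).round(4),"zax",R.as_matrix()[:,2].round(3),"yax",R.as_matrix()[:,1].round(3),"F",Rz.apply(o["wrist_force"]).round(1),"gap",round(o["finger_gap"],4),"q",o["qpos"].round(2))
E
python3 -c "
from h import *
st(); cap('top','top1'); cap('scene','scene2')"
```

```text
t 2.77 pos [0.5104 0.1653 0.3002] case [-0.2695  0.0095  0.3002] zax [ 0.904  0.002 -0.427] yax [ 0.003 -1.     0.001] F [-0.5  0.4  0.1] gap 0.0513 q [-0.3  -0.01 -0.56  0.76  1.11  1.86]
```

View pics/top1.png

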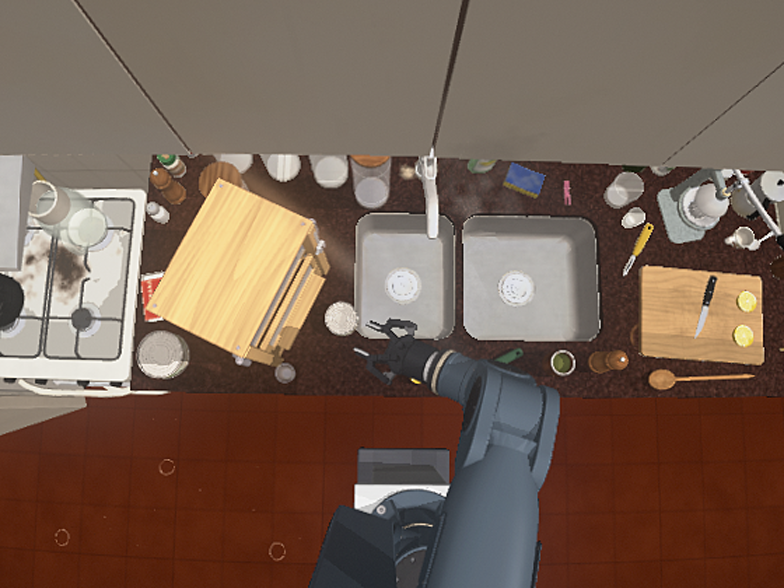

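The gripper hovers at about (390,340) in the picture, clear of the tin at (341,318), and faces the case squarely.

play_rows --rows '[[[0.0041, 0.0091, -0.032, 0, 0, 0, -0.2], [0.0041, 0.0091, -0.032, 0, 0, 0, -0.2], [0.0041, 0.0091, -0.032, 0, 0, 0, -0.2], [0.0041, 0.0091, -0.032, 0, 0, 0, -0.2], [0.0041, 0.0091, -0.032, 0, 0, 0, -0.2], [0.0041, 0.0091, -0.032, 0, 0, 0, -0.2], [0.0041, 0.0091, -0.032, 0, 0, 0, -0.2], [0, 0, 0, 0, 0, 0, -0.2]]]'

```text
time_s: 3.88
position: [0.5399, 0.2264, 0.0746]
tool_rot: [-0.291, 0.711, 0.457, 0.449]
wrist_force: [-0.3, 0.2, 1.1]
finger_gap: 0.0509
grip_force: 0.0
```

```bash
python3 -c "
from h import *
st()"
```

```text
t 3.88 pos [0.5399 0.2264 0.0746] case [-0.2016  0.0079  0.0746] zax [ 0.904  0.001 -0.428] yax [-0.    -1.    -0.003] F [0.  0.3 1.1] gap 0.0509 q [-0.14  0.35 -0.93 -0.26  1.05  2.18]
```

play_rows --rows '[[[0.0082, 0.018, 0, 0, 0, 0, -0.2], [0.0082, 0.018, 0, 0, 0, 0, -0.2], [0.0082, 0.018, 0, 0, 0, 0, -0.2], [0.008, 0.018, 0, 0, 0, 0, -0.2], [0, 0, 0, 0, 0, 0, -0.2]]]'

```text
time_s: 4.5
position: [0.5741, 0.2988, 0.0782]
tool_rot: [-0.289, 0.709, 0.458, 0.451]
wrist_force: [-0.7, -1.2, -0.6]
finger_gap: 0.0513
grip_force: 0.0
```

```bash
python3 -c "
from h import *
st()"
```

```text
t 4.5 pos [0.5741 0.2988 0.0782] case [-0.1215  0.0067  0.0782] zax [ 0.905 -0.    -0.426] yax [ 0.001 -1.     0.003] F [-1.4  0.1 -0.6] gap 0.0513 q [ 0.04  0.4  -0.92 -0.51  0.94  2.43]
```

play_rows --rows '[[[0, 0, 0.003, 0, 0, 0, -0.2], [0, 0, 0.002, 0, 0, 0, -0.2], [0, 0, 0, 0, 0, 0, -0.2]]]'

```text
time_s: 4.88
position: [0.5734, 0.2984, 0.0825]
tool_rot: [-0.289, 0.71, 0.457, 0.451]
wrist_force: [-0.3, 0.8, 0.1]
finger_gap: 0.051
grip_force: 0.0
```

play_rows --rows '[[[0, 0, 0.002, 0, 0, 0, -0.2], [0, 0, 0.002, 0, 0, 0, -0.2], [0, 0, 0, 0, 0, 0, -0.2]]]'

```text
time_s: 5.25
position: [0.5732, 0.2989, 0.0862]
tool_rot: [-0.29, 0.71, 0.458, 0.45]
wrist_force: [-0.6, -0.2, -0.3]
finger_gap: 0.0512
grip_force: 0.0
```

play_rows --rows '[[[0, 0, 0.002, 0, 0, 0, -0.2], [0, 0, 0.002, 0, 0, 0, -0.2], [0, 0, 0, 0, 0, 0, -0.2]]]'

```text
time_s: 5.62
position: [0.5732, 0.2989, 0.0902]
tool_rot: [-0.289, 0.71, 0.458, 0.45]
wrist_force: [-0.8, 0.2, -0.3]
finger_gap: 0.0511
grip_force: 0.0
```

play_rows --rows '[[[0, 0, 0.002, 0, 0, 0, -0.2], [0, 0, 0.002, 0, 0, 0, -0.2], [0, 0, 0, 0, 0, 0, -0.2]]]'

```text
time_s: 6.0
position: [0.5732, 0.2989, 0.0943]
tool_rot: [-0.289, 0.71, 0.458, 0.45]
wrist_force: [-0.8, -0.2, -0.4]
finger_gap: 0.0513
grip_force: 0.0
```

play_rows --rows '[[[0, 0, 0.002, 0, 0, 0, -0.2], [0, 0, 0.002, 0, 0, 0, -0.2], [0, 0, 0, 0, 0, 0, -0.2]]]'

```text
time_s: 6.38
position: [0.5732, 0.2989, 0.0982]
tool_rot: [-0.289, 0.71, 0.458, 0.45]
wrist_force: [-0.4, -0.5, -0.1]
finger_gap: 0.051
grip_force: 0.0
```

play_rows --rows '[[[0, 0, 0.002, 0, 0, 0, -0.2], [0, 0, 0.002, 0, 0, 0, -0.2], [0, 0, 0, 0, 0, 0, -0.2]]]'

```text
time_s: 6.75
position: [0.5732, 0.2989, 0.1023]
tool_rot: [-0.289, 0.71, 0.458, 0.45]
wrist_force: [0.3, 0.0, -0.2]
finger_gap: 0.051
grip_force: 0.0
```

```bash
python3 -c "
from h import *
st(); s=cap('scene','scene3'); c=cap('top','top2')
a=cv2.resize(s['image'][130:240,200:300,::-1],None,fx=5,fy=5,interpolation=cv2.INTER_CUBIC); b=cv2.resize(c['image'][180:270,170:230,::-1],None,fx=5,fy=5,interpolation=cv2.INTER_CUBIC)
o=np.zeros((560,800,3),np.uint8); o[:550,:500]=a; o[:450,500:800]=b; cv2.imwrite('pics/crop3.png',o)"
```

```text
t 6.75 pos [0.5732 0.2989 0.1023] case [-0.1218  0.0075  0.1023] zax [ 0.904 -0.001 -0.427] yax [-0.    -1.     0.001] F [ 0.1 -0.2 -0.2] gap 0.051 q [ 0.04  0.34 -0.91 -0.44  0.94  2.43]
```

View pics/crop3.png

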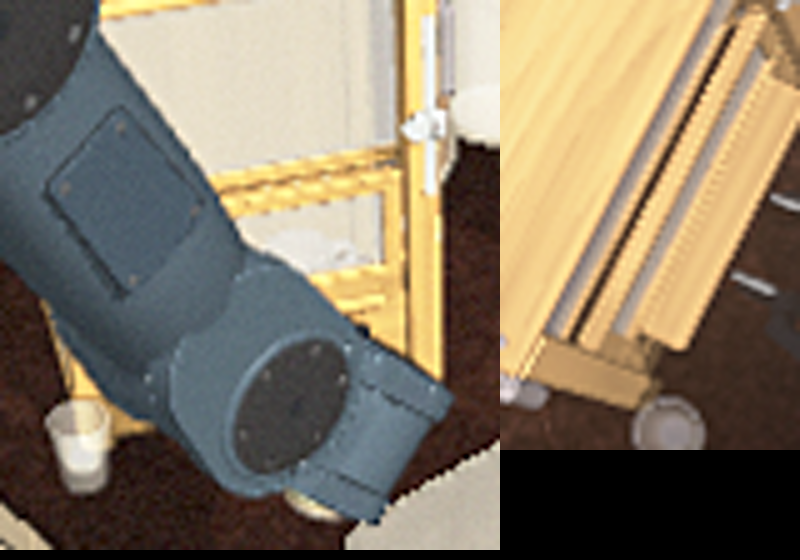

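The scene crop shows the wrist over the tin and the window still shut. In the top crop both fingers disappear under the lip's front edge, at about (735,272) and (772,197). They are under the lip but not yet touching it, so I'll keep raising.

play_rows --rows '[[[0, 0, 0.002, 0, 0, 0, -0.2], [0, 0, 0.002, 0, 0, 0, -0.2]]]'

```text
time_s: 7.1
position: [0.5731, 0.2989, 0.1061]
tool_rot: [-0.29, 0.71, 0.458, 0.45]
wrist_force: [-0.1, -0.9, 0.3]
finger_gap: 0.0508
grip_force: 0.0
```

play_rows --rows '[[[0, 0, 0.002, 0, 0, 0, -0.2], [0, 0, 0.002, 0, 0, 0, -0.2]]]'

```text
time_s: 7.35
position: [0.5731, 0.2989, 0.1102]
tool_rot: [-0.29, 0.71, 0.458, 0.45]
wrist_force: [0.2, 0.2, 0.1]
finger_gap: 0.0514
grip_force: 0.0
```

play_rows --rows '[[[0, 0, 0.002, 0, 0, 0, -0.2], [0, 0, 0.002, 0, 0, 0, -0.2]]]'

```text
time_s: 7.6
position: [0.5731, 0.2989, 0.1142]
tool_rot: [-0.29, 0.71, 0.458, 0.45]
wrist_force: [0.3, -0.0, 0.1]
finger_gap: 0.0517
grip_force: 0.0
```

```bash
python3 -c "
from h import *
st(); a=load('top2'); c=cap('top','top3')
p=np.load('pose.npy'); cs,sn=np.cos(p[2]),np.sin(p[2])
W=lambda P:[p[0]+cs*P[0]-sn*P[1],p[1]+sn*P[0]+cs*P[1],P[2]]
f=lambda P:((proj(c,[W(P)])[0]-[190,190])*8).round()
print('tips',[f([-.1145,.0075+s*.03,.111]) for s in(1,-1)],'lip front',[f([-.141,y,.121]) for y in(.1,-.1)])
b=[cv2.resize(k['image'][190:260,190:240,::-1],None,fx=8,fy=8,interpolation=cv2.INTER_CUBIC) for k in(a,c)]
cv2.imwrite('pics/crop4.png',np.hstack(b))"
```

```text
t 7.6 pos [0.5731 0.2989 0.1142] case [-0.1218  0.0076  0.1142] zax [ 0.904 -0.001 -0.427] yax [-0.    -1.     0.001] F [ 0.1 -0.3  0.1] gap 0.0517 q [ 0.04  0.31 -0.9  -0.4   0.94  2.43]
tips [array([148., 326.]), array([211., 203.])] lip front [array([134., 482.]), array([342.,  66.])]
```

View pics/crop4.png

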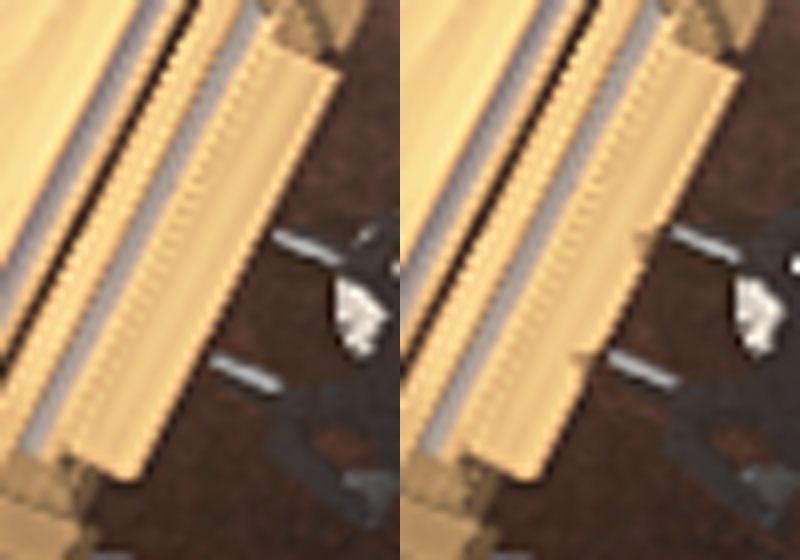

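```bash
python3 -c "
from h import *
c=load('top1'); p=np.load('pose.npy'); cs,sn=np.cos(p[2]),np.sin(p[2])
W=lambda P:[p[0]+cs*P[0]-sn*P[1],p[1]+sn*P[0]+cs*P[1],P[2]]
for d in(.008,0,-.01,-.02): print(d,[((proj(c,[W([-.2695+.904*d,.0095+s*.028,.3002-.427*d])])[0]-[245,220])*8).round() for s in(1,-1)])
cv2.imwrite('pics/crop5.png',cv2.resize(c['image'][220:275,245:305,::-1],None,fx=8,fy=8,interpolation=cv2.INTER_CUBIC))"
```

```text
0.008 [array([-13., 193.]), array([53., 58.])]
0 [array([  4., 201.]), array([70., 65.])]
-0.01 [array([ 26., 210.]), array([92., 74.])]
-0.02 [array([ 47., 220.]), array([113.,  83.])]
```

View pics/crop5.png

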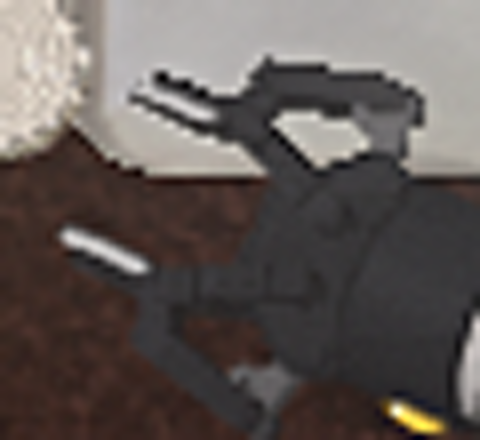

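The tips show at (60,230) and (133,95) in this crop, about 22 mm short along the tool compared with the reported TCP. In the previous crop they also ended just short of the lip, which explains why there was no contact. I'll go down, move 24 mm farther in, then rise.

play_rows --rows '[[[0, 0, -0.011, 0, 0, 0, -0.2], [0, 0, -0.011, 0, 0, 0, -0.2], [0, 0, -0.011, 0, 0, 0, -0.2], [0, 0, -0.012, 0, 0, 0, -0.2], [0.0033, 0.0073, 0, 0, 0, 0, -0.2], [0.0033, 0.0073, 0, 0, 0, 0, -0.2], [0.0033, 0.0073, 0, 0, 0, 0, -0.2], [0, 0, 0, 0, 0, 0, -0.2]]]'

```text
time_s: 8.65
position: [0.5832, 0.3216, 0.0694]
tool_rot: [-0.29, 0.709, 0.458, 0.451]
wrist_force: [-0.8, -0.3, -0.9]
finger_gap: 0.0512
grip_force: 0.0
```

play_rows --rows '[[[0, 0, 0.004, 0, 0, 0, -0.2], [0, 0, 0.004, 0, 0, 0, -0.2]]]'

```text
time_s: 8.9
position: [0.583, 0.3206, 0.0774]
tool_rot: [-0.289, 0.71, 0.458, 0.45]
wrist_force: [-0.2, -0.4, 1.0]
finger_gap: 0.0513
grip_force: 0.0
```

play_rows --rows '[[[0, 0, 0.003, 0, 0, 0, -0.2], [0, 0, 0.002, 0, 0, 0, -0.2]]]'

```text
time_s: 9.15
position: [0.5829, 0.3205, 0.0819]
tool_rot: [-0.289, 0.71, 0.457, 0.45]
wrist_force: [1.3, 0.1, -5.1]
finger_gap: 0.0511
grip_force: 2.4
```

play_rows --rows '[[[0, 0, 0.002, 0, 0, 0, -0.2], [0, 0, 0.002, 0, 0, 0, -0.2]]]'

```text
time_s: 9.4
position: [0.5829, 0.3207, 0.0859]
tool_rot: [-0.29, 0.71, 0.457, 0.45]
wrist_force: [0.6, -2.3, -5.1]
finger_gap: 0.0511
grip_force: 2.8
```

play_rows --rows '[[[0, 0, 0.002, 0, 0, 0, -0.2], [0, 0, 0.002, 0, 0, 0, -0.2]]]'

```text
time_s: 9.65
position: [0.583, 0.3207, 0.09]
tool_rot: [-0.29, 0.71, 0.458, 0.45]
wrist_force: [0.6, -2.1, -5.8]
finger_gap: 0.0514
grip_force: 3.0
```

Contact, about 5 N and the window is following. Lift to just under the target height.

play_rows --rows '[[[0, 0, 0.008, 0, 0, 0, -0.2], [0, 0, 0.014, 0, 0, 0, -0.2], [0, 0, 0.016, 0, 0, 0, -0.2], [0, 0, 0.016, 0, 0, 0, -0.2], [0, 0, 0.016, 0, 0, 0, -0.2], [0, 0, 0.016, 0, 0, 0, -0.2], [0, 0, 0.015, 0, 0, 0, -0.2], [0, 0, 0.012, 0, 0, 0, -0.2], [0, 0, 0.008, 0, 0, 0, -0.2], [0, 0, 0.005, 0, 0, 0, -0.2], [0, 0, 0.003, 0, 0, 0, -0.2], [0, 0, 0, 0, 0, 0, -0.2]]]'

```text
time_s: 11.15
position: [0.583, 0.3209, 0.2192]
tool_rot: [-0.29, 0.71, 0.458, 0.45]
wrist_force: [-0.7, -3.1, -2.7]
finger_gap: 0.0515
grip_force: 1.7
```

```bash
python3 -c "
from h import *
st(); s=cap('scene','scene4'); c=cap('top','top4')
p=np.load('pose.npy'); cs,sn=np.cos(p[2]),np.sin(p[2])
W=lambda P:[p[0]+cs*P[0]-sn*P[1],p[1]+sn*P[0]+cs*P[1],P[2]]
for z in(.246,.256,.266,.276): print(z,[((proj(s,[W([-.141,y,z+.006])])[0]-[225,120])*5).round() for y in(-.1,.1)],[((proj(c,[W([-.141,y,z+.006])])[0]-[175,165])*5+[400,0]).round() for y in(-.1,.1)])
a=cv2.resize(s['image'][120:230,225:305,::-1],None,fx=5,fy=5,interpolation=cv2.INTER_CUBIC); b=cv2.resize(c['image'][165:275,175:255,::-1],None,fx=5,fy=5,interpolation=cv2.INTER_CUBIC)
cv2.imwrite('pics/crop6.png',np.hstack([a,b]))"
```

```text
t 11.15 pos [0.583  0.3209 0.2192] case [-0.0977  0.0077  0.2192] zax [ 0.905 -0.    -0.426] yax [ 0.    -1.     0.001] F [-3.2 -0.6 -2.7] gap 0.0515 q [ 0.08  0.12 -0.77 -0.12  0.91  2.49]
0.246 [array([259., 206.]), array([ -0., 251.])] [array([670., 124.]), array([526., 409.])]
0.256 [array([259., 195.]), array([ -2., 240.])] [array([668., 120.]), array([523., 408.])]
0.266 [array([258., 184.]), array([ -3., 229.])] [array([667., 116.]), array([520., 407.])]
0.276 [array([258., 173.]), array([ -4., 218.])] [array([665., 113.]), array([517., 405.])]
```

View pics/crop6.png

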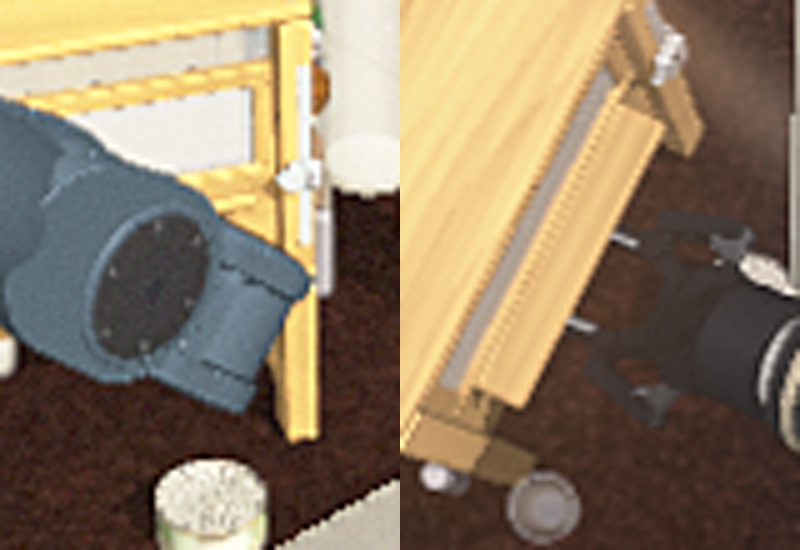

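The top crop shows the lip corners at about (667,122) and (523,408), giving a lip height of about 0.254 m. That matches the lift since contact. The pointer tip is at (277,180) in the left crop, which is 0.266 m. Raise 12 mm more, hold, then lower the fingers and back out.

play_rows --rows '[[[0, 0, 0.003, 0, 0, 0, -0.2], [0, 0, 0.003, 0, 0, 0, -0.2], [0, 0, 0.003, 0, 0, 0, -0.2], [0, 0, 0.002, 0, 0, 0, -0.2], [0, 0, 0.001, 0, 0, 0, -0.2], [0, 0, 0, 0, 0, 0, -0.2], [0, 0, 0, 0, 0, 0, -0.2], [0, 0, 0, 0, 0, 0, -0.2]]]'

```text
time_s: 12.25
position: [0.583, 0.3208, 0.2312]
tool_rot: [-0.29, 0.71, 0.458, 0.45]
wrist_force: [-0.1, -2.6, -3.5]
finger_gap: 0.0512
grip_force: 1.8
```

play_rows --rows '[[[0, 0, -0.003, 0, 0, 0, -0.2], [0, 0, -0.01, 0, 0, 0, -0.2], [0, 0, -0.015, 0, 0, 0, -0.2], [0, 0, -0.015, 0, 0, 0, -0.2], [-0.0083, -0.0182, 0, 0, 0, 0, -0.2], [-0.0124, -0.0273, 0, 0, 0, 0, -0.2], [-0.0124, -0.0273, 0, 0, 0, 0, -0.2], [-0.0124, -0.0273, 0, 0, 0, 0, -0.2], [-0.0124, -0.0273, 0, 0, 0, 0, -0.2], [-0.0124, -0.0273, 0, 0, 0, 0, -0.2], [-0.0124, -0.0273, 0, 0, 0, 0, -0.2], [0, 0, 0, 0, 0, 0, -0.2]]]'

```text
time_s: 13.75
position: [0.5007, 0.1373, 0.1876]
tool_rot: [-0.289, 0.71, 0.457, 0.451]
wrist_force: [0.5, -0.1, -0.0]
finger_gap: 0.0514
grip_force: 0.0
```

```bash
python3 -c "
from h import *
from scipy.ndimage import shift
st(); c=cap('top','top5'); a=load('top4'); s=cap('scene','scene5')
p=np.load('pose.npy'); cs,sn=np.cos(p[2]),np.sin(p[2])
W=lambda P:[p[0]+cs*P[0]-sn*P[1],p[1]+sn*P[0]+cs*P[1],P[2]]
# lip front edge height: brightness along the case-x line at given y, assuming edge top z=h: sweep h, find strongest gradient
def edge(c,ys,x=-.141,col=0):
    g=c['image'][:,:,col].astype(np.float32); zs=np.arange(.20,.32,.001); tot=[]
    q=np.array([[W([x+dx,y,z]) for y in ys] for z in zs for dx in(.006,-.006)]); uv=proj(c,q.reshape(-1,3)).astype(np.float32)
    v=cv2.remap(g,uv[:,0].copy().reshape(-1,1),uv[:,1].copy().reshape(-1,1),cv2.INTER_LINEAR).reshape(len(zs),2,-1).mean(2); d=v[:,0]-v[:,1]; i=d.argmax(); return zs[i]-.006,d[i], zs[d>0.9*d[i]].mean()-.006
for n,k in(('4',a),('5',c)): print(n,edge(k,np.linspace(.05,.09,20)),edge(k,np.linspace(-.09,-.05,20)))
# tin: blob of bright pixels
g=cv2.cvtColor(c['image'],cv2.COLOR_RGB2HSV)[200:255,220:268]; m=((g[:,:,2]>130)&(g[:,:,1]<90)).astype(np.uint8)
n,l,stt,ce=cv2.connectedComponentsWithStats(m); print([(stt[i].tolist(),ce[i].round(1)+[220,200]) for i in range(1,n) if stt[i][4]>60])
"
```

```text
t 13.75 pos [0.5007 0.1373 0.1876] case [-0.2989  0.0068  0.1876] zax [ 0.904 -0.002 -0.427] yax [-0.002 -1.     0.   ] F [ 0.1 -0.5 -0. ] gap 0.0514 q [-0.37  0.15 -0.7   0.6   1.13  1.7 ]
4 (np.float64(0.2750000000000001), np.float32(170.46436), np.float64(0.2670000000000001)) (np.float64(0.25300000000000006), np.float32(153.44347), np.float64(0.25950000000000006))
5 (np.float64(0.2870000000000001), np.float32(168.5623), np.float64(0.2780000000000001)) (np.float64(0.26400000000000007), np.float32(150.57901), np.float64(0.2695000000000001))
[([12, 0, 36, 42, 1013], array([253. , 222.6]))]
```

```bash
python3 -c "
from h import *
s=load('scene5'); s3=load('scene3'); c=load('top5')
p=np.load('pose.npy'); cs,sn=np.cos(p[2]),np.sin(p[2])
W=lambda P:[p[0]+cs*P[0]-sn*P[1],p[1]+sn*P[0]+cs*P[1],P[2]]
def prof(s,ys,zs):
    uv=proj(s,np.array([[W([-.141,y,z]) for y in ys] for z in zs]).reshape(-1,3)).astype(np.float32)
    v=cv2.remap(s['image'].astype(np.float32),uv[:,:1].copy(),uv[:,1:].copy(),cv2.INTER_LINEAR).reshape(len(zs),len(ys),3).mean(1); return v.round().astype(int)
ys=np.linspace(-.095,-.07,8); d=np.arange(-.03,.032,.003)
A=prof(s3,ys,.115+d); B=prof(s,ys,.266+d)
for x,a,b in zip(d,A,B): print(round(x,3),a,b)
# tin circle
g=cv2.GaussianBlur(cv2.cvtColor(c['image'],cv2.COLOR_RGB2GRAY),(3,3),0)
print(g[226,222:266].tolist()); print(g[205:250,244].tolist())
"
```

```text
-0.03 [146 130 100] [ 99 117 128]
-0.027 [155 139 101] [ 99 116 128]
-0.024 [155 141  99] [ 97 114 126]
-0.021 [159 143  97] [ 97 114 126]
-0.018 [167 148  98] [100 117 128]
-0.015 [198 168 106] [101 119 130]
-0.012 [222 186 112] [ 97 116 128]
-0.009 [238 199 119] [ 98 115 128]
-0.006 [232 189 111] [ 99 114 125]
-0.003 [220 173 102] [115 123 127]
-0.0 [232 191 113] [133 131 122]
0.003 [249 223 133] [173 155 120]
0.006 [254 237 145] [195 183 132]
0.009 [250 231 142] [221 208 138]
0.012 [240 204 121] [232 206 130]
0.015 [236 193 112] [239 197 115]
0.018 [238 197 115] [238 195 114]
0.021 [239 198 118] [238 196 115]
0.024 [238 196 116] [237 195 115]
0.027 [238 196 114] [239 200 118]
0.03 [243 207 121] [244 214 128]
[56, 57, 58, 57, 56, 57, 58, 57, 48, 76, 157, 210, 219, 224, 225, 219, 217, 220, 221, 220, 219, 218, 218, 218, 217, 218, 219, 209, 203, 203, 198, 195, 194, 184, 163, 156, 173, 183, 184, 183, 183, 183, 182, 183]
[63, 62, 62, 62, 63, 61, 58, 58, 59, 71, 115, 174, 214, 222, 218, 217, 213, 211, 216, 219, 218, 218, 218, 217, 216, 217, 216, 215, 216, 218, 219, 221, 215, 183, 122, 67, 52, 56, 55, 54, 55, 55, 53, 50, 49]
```

The lip in the scene view matches a height of 0.266 m to within about 2 mm, level with the pointer, and the tin has not moved. Next I line up behind the tin, with a steeper tilt and the two fingers as a cradle.

play_rows --rows '[[[0.0071, -0.0032, -0.01, -3, 1.36, 0, -0.2], [0.0071, -0.0032, -0.025, -3.1, 1.41, 0, -0.2], [0.0071, -0.0032, -0.025, -3, 1.36, 0, -0.2], [0.0071, -0.0032, -0.025, 0, 0, 0, -0.2], [0.0071, -0.0032, -0.025, 0, 0, 0, -0.2], [0, 0, -0.022, 0, 0, 0, -0.2], [0, 0, 0, 0, 0, 0, -0.2]]]'

```text
time_s: 14.72
position: [0.5349, 0.1239, 0.0547]
tool_rot: [-0.25, 0.746, 0.481, 0.386]
wrist_force: [0.7, 0.4, 0.7]
finger_gap: 0.0512
grip_force: 0.0
```

play_rows --rows '[[[0, 0, -0.012, 0, 0, 0, -0.2], [0, 0, -0.012, 0, 0, 0, -0.2], [0, 0, -0.008, 0, 0, 0, -0.2], [0, 0, -0.006, 0, 0, 0, -0.2], [0, 0, -0.003, 0, 0, 0, -0.2], [0, 0, 0, 0, 0, 0, -0.2]]]'

```text
time_s: 15.48
position: [0.5358, 0.1228, 0.0149]
tool_rot: [-0.249, 0.746, 0.481, 0.387]
wrist_force: [0.0, 0.6, 0.0]
finger_gap: 0.0511
grip_force: 0.0
```

```bash
python3 -c "
from h import *
st()"
```

```text
t 15.47 pos [0.5358 0.1228 0.0149] case [-0.2976 -0.0312  0.0149] zax [ 0.817 -0.    -0.577] yax [ 0.    -1.     0.001] F [0.5 0.2 0. ] gap 0.0511 q [-0.31  0.43 -0.74  0.23  0.95  1.78]
```

play_rows --rows '[[[0.0062, 0.0137, 0, 0, 0, 0, -0.2], [0.0062, 0.0137, 0, 0, 0, 0, -0.2], [0.0041, 0.0091, 0, 0, 0, 0, -0.2], [0.0025, 0.0055, 0, 0, 0, 0, -0.2], [0.0025, 0.0055, 0, 0, 0, 0, -0.2], [0.0025, 0.0055, 0, 0, 0, 0, -0.2], [0.0025, 0.0055, 0, 0, 0, 0, -0.2], [0.0025, 0.0055, 0, 0, 0, 0, -0.2], [0.0025, 0.0055, 0, 0, 0, 0, -0.2], [0.0025, 0.0055, 0, 0, 0, 0, -0.2]]]'

```text
time_s: 16.73
position: [0.5701, 0.1981, 0.015]
tool_rot: [-0.249, 0.746, 0.481, 0.387]
wrist_force: [0.6, -2.6, 0.1]
finger_gap: 0.0515
grip_force: 0.7
```

```bash
cat >> h.py <<'E'
def tin(n):
    c=cap("top",n); p=np.load("pose.npy"); cs,sn=np.cos(p[2]),np.sin(p[2]); R=np.array([[cs,sn],[-sn,cs]])
    g=cv2.cvtColor(c["image"],cv2.COLOR_RGB2GRAY); k=cv2.resize(g[180:260,180:262],None,fx=4,fy=4,interpolation=cv2.INTER_CUBIC)
    h=cv2.HoughCircles(cv2.GaussianBlur(k,(5,5),0),cv2.HOUGH_GRADIENT,1,30,param1=150,param2=18,minRadius=44,maxRadius=58)
    for u,v,r in (h[0][:4] if h is not None else []):
        w=onz(c,u/4+180-.375,v/4+180-.375,.04); print("tin?",(u/4+180).round(1),(v/4+180).round(1),r/4,(R@(w[:2]-p[:2])).round(4))
E
python3 -c "
from h import *
st(); tin('top6')"
```

```text
t 16.73 pos [0.5701 0.1981 0.015 ] case [-0.2149 -0.0313  0.015 ] zax [ 0.817 -0.001 -0.577] yax [-0.    -1.     0.001] F [-2.1 -1.6  0.1] gap 0.0515 q [-0.12  0.43 -0.78 -0.04  0.89  2.06]
```

play_rows --rows '[[[0.0033, 0.0073, 0, 0, 0, 0, -0.2], [0.0033, 0.0073, 0, 0, 0, 0, -0.2], [0.0033, 0.0073, 0, 0, 0, 0, -0.2], [0.0033, 0.0073, 0, 0, 0, 0, -0.2], [0.0033, 0.0073, 0, 0, 0, 0, -0.2], [0, 0, 0, 0, 0, 0, -0.2]]]'

```text
time_s: 17.52
position: [0.5864, 0.2349, 0.0151]
tool_rot: [-0.249, 0.746, 0.482, 0.387]
wrist_force: [-0.5, -0.5, 0.5]
finger_gap: 0.051
grip_force: 0.0
```

```bash
python3 -c "
from h import *
st(); c=cap('top','top7')
p=np.load('pose.npy'); cs,sn=np.cos(p[2]),np.sin(p[2]); R=np.array([[cs,sn],[-sn,cs]])
def tops(c):
    g=cv2.cvtColor(c['image'],cv2.COLOR_RGB2HSV)
    m=((g[:,:,2]>150)&(g[:,:,1]<40)).astype(np.uint8); m[:,262:]=0;m[:,:205]=0;m[:185]=0;m[262:]=0
    n,l,s,ce=cv2.connectedComponentsWithStats(m)
    for i in range(1,n):
        if s[i][4]>40: print(s[i].tolist(),ce[i].round(1),(R@(onz(c,*ce[i],.04)[:2]-p[:2])).round(4))
tops(load('top6'));print();tops(c)
"
```

```text
t 17.52 pos [0.5864 0.2349 0.0151] case [-0.1746 -0.0309  0.0151] zax [ 0.817  0.    -0.577] yax [ 0.001 -1.     0.001] F [-0.7  0.2  0.5] gap 0.051 q [-0.04  0.44 -0.78 -0.14  0.86  2.18]
[230, 185, 26, 54, 472] [242.6 223.1] [-0.2001 -0.0446]
[257, 185, 5, 39, 189] [259.  203.8] [-0.2231 -0.1348]
[254, 226, 8, 14, 62] [258.7 233.1] [-0.2691 -0.0365]

[257, 185, 5, 31, 154] [259.  200.1] [-0.217  -0.1472]
[253, 188, 2, 31, 56] [253.4 201.9] [-0.2014 -0.1324]
[220, 211, 23, 23, 412] [230.7 221.9] [-0.1591 -0.0297]
```

The tin tracks straight at (231,222) in the image, case x ≈ -0.16 and y ≈ -0.03, with its centre about 14 mm ahead of the TCP. Push 130 mm farther.

play_rows --rows '[[[0.0033, 0.0073, 0, 0, 0, 0, -0.2], [0.0041, 0.0091, 0, 0, 0, 0, -0.2], [0.0041, 0.0091, 0, 0, 0, 0, -0.2], [0.0041, 0.0091, 0, 0, 0, 0, -0.2], [0.0041, 0.0091, 0, 0, 0, 0, -0.2], [0.0041, 0.0091, 0, 0, 0, 0, -0.2], [0.0041, 0.0091, 0, 0, 0, 0, -0.2], [0.0033, 0.0073, 0, 0, 0, 0, -0.2]]]'

```text
time_s: 18.58
position: [0.6177, 0.3041, 0.015]
tool_rot: [-0.249, 0.746, 0.481, 0.387]
wrist_force: [0.3, -1.0, -0.3]
finger_gap: 0.0511
grip_force: 0.6
```

play_rows --rows '[[[0.0033, 0.0073, 0, 0, 0, 0, -0.2], [0.0033, 0.0073, 0, 0, 0, 0, -0.2], [0.0033, 0.0073, 0, 0, 0, 0, -0.2]]]'

```text
time_s: 18.95
position: [0.6276, 0.3258, 0.015]
tool_rot: [-0.249, 0.746, 0.481, 0.387]
wrist_force: [-0.4, -1.5, -0.3]
finger_gap: 0.0511
grip_force: 0.6
```

```bash
python3 -c "
from h import *
st()"
```

```text
t 18.95 pos [0.6276 0.3258 0.015 ] case [-0.0748 -0.0309  0.015 ] zax [ 0.817 -0.001 -0.577] yax [ 0.    -1.     0.001] F [-1.5 -0.3 -0.3] gap 0.0511 q [ 0.14  0.5  -0.72 -0.29  0.76  2.4 ]
```

play_rows --rows '[[[0.0033, 0.0073, 0, 0, 0, 0, -0.2], [0.0033, 0.0073, 0, 0, 0, 0, -0.2], [0.0025, 0.0055, 0, 0, 0, 0, -0.2], [0.0021, 0.0046, 0, 0, 0, 0, -0.2], [0.0016, 0.0036, 0, 0, 0, 0, -0.2], [0, 0, 0, 0, 0, 0, -0.2], [0, 0, 0, 0, 0, 0, -0.2]]]'

```text
time_s: 19.82
position: [0.6402, 0.3536, 0.0151]
tool_rot: [-0.249, 0.746, 0.481, 0.387]
wrist_force: [0.2, -0.1, -0.3]
finger_gap: 0.0511
grip_force: 0.0
```

```bash
python3 -c "
from h import *
st(); cap('scene','scene6')"
```

```text
t 19.82 pos [0.6402 0.3536 0.0151] case [-0.0442 -0.0308  0.0151] zax [ 0.817 -0.001 -0.577] yax [ 0.    -1.     0.001] F [-0.  -0.2 -0.3] gap 0.0511 q [ 0.19  0.52 -0.68 -0.32  0.73  2.45]
```

play_rows --rows '[[[-0.0041, -0.0091, 0, 0, 0, 0, -0.2], [-0.0083, -0.0182, 0, 0, 0, 0, -0.2], [-0.0083, -0.0182, 0, 0, 0, 0, -0.2], [-0.0083, -0.0182, 0, 0, 0, 0, -0.2], [-0.0083, -0.0182, 0, 0, 0, 0, -0.2], [-0.0083, -0.0182, 0, 0, 0, 0, -0.2], [-0.0103, -0.0228, 0.003, 0, 0, 0, -0.2], [-0.0103, -0.0228, 0.005, 0, 0, 0, -0.2], [-0.0103, -0.0228, 0.01, 0, 0, 0, -0.2], [-0.0103, -0.0228, 0.02, 0, 0, 0, -0.2], [-0.0103, -0.0228, 0.03, 0, 0, 0, -0.2], [0, -0.02, 0.03, 0, 0, 0, -0.2]]]'

```text
time_s: 21.38
position: [0.5417, 0.1181, 0.1141]
tool_rot: [-0.249, 0.747, 0.48, 0.387]
wrist_force: [1.9, -0.7, -0.1]
finger_gap: 0.0512
grip_force: 0.0
```

play_rows --rows '[[[0, -0.03, 0.04, 0, 0, 0, -0.2], [0, -0.04, 0.04, 0, 0, 0, -0.2], [0, -0.05, 0.04, 0, 0, 0, -0.2], [0, -0.05, 0.02, 0, 0, 0, -0.2], [0, -0.05, 0, 0, 0, 0, -0.2], [0, -0.05, 0, 0, 0, 0, -0.2], [0, 0, 0, 0, 0, 0, -0.2]]]'

```text
time_s: 22.25
position: [0.5431, -0.1477, 0.2462]
tool_rot: [-0.248, 0.748, 0.479, 0.387]
wrist_force: [0.3, -0.6, -0.4]
finger_gap: 0.051
grip_force: 0.0
```

```bash
python3 -c "
from h import *
st(); s=cap('scene','scene7')
p=np.load('pose.npy'); cs,sn=np.cos(p[2]),np.sin(p[2]); R=np.array([[cs,sn],[-sn,cs]])
W=lambda P:[p[0]+cs*P[0]-sn*P[1],p[1]+sn*P[0]+cs*P[1],P[2]]
# tin-plane maps z=.04 in the case's frame, x rows, y cols
xs=np.arange(-.13,.061,.01); ys=np.arange(.06,-.111,-.01)
uv=proj(s,np.array([[W([x,y,.04]) for y in ys] for x in xs]).reshape(-1,3)).astype(np.float32)
hsv=cv2.cvtColor(s['image'],cv2.COLOR_RGB2HSV).astype(np.float32)
v=cv2.remap(s['image'].astype(np.float32),uv[:,:1].copy(),uv[:,1:].copy(),cv2.INTER_LINEAR).reshape(len(xs),len(ys),3)
print('y',(ys*100).round().astype(int).tolist())
for x,r in zip(xs,v): print(round(x,2),r.mean(1).astype(int).tolist())
# lip profile, as before
ys=np.linspace(-.095,-.07,8)
for d in np.arange(-.024,.02,.003):
    uv=proj(s,np.array([W([-.141,y,.266+d]) for y in ys])).astype(np.float32); print(round(d,3),cv2.remap(s['image'].astype(np.float32),uv[:,:1].copy(),uv[:,1:].copy(),1).reshape(-1,3).mean(0).astype(int))
"
```

```text
t 22.25 pos [ 0.5431 -0.1477  0.2462] case [-0.5409 -0.1496  0.2462] zax [ 0.817 -0.004 -0.577] yax [-0.005 -1.    -0.   ] F [-0.4 -0.6 -0.4] gap 0.051 q [-0.76  0.55  0.17  1.61  0.89  1.04]
y [6, 5, 4, 3, 2, 1, 0, -1, -2, -3, -4, -5, -6, -7, -8, -9, -10, -11]
-0.13 [44, 43, 37, 45, 40, 31, 33, 53, 28, 36, 38, 43, 36, 37, 35, 36, 49, 73]
-0.12 [36, 35, 41, 46, 43, 23, 83, 148, 171, 174, 85, 36, 37, 41, 40, 57, 71, 99]
-0.11 [35, 40, 38, 37, 29, 100, 214, 233, 239, 233, 218, 132, 36, 49, 60, 76, 100, 92]
-0.1 [96, 93, 73, 41, 56, 173, 222, 238, 249, 251, 249, 177, 59, 72, 74, 88, 100, 105]
-0.09 [61, 78, 78, 100, 102, 180, 231, 232, 229, 231, 150, 57, 78, 85, 95, 74, 95, 97]
-0.08 [86, 61, 56, 69, 106, 119, 223, 198, 111, 66, 69, 81, 91, 96, 100, 100, 91, 95]
-0.07 [98, 63, 58, 59, 66, 97, 142, 63, 64, 82, 88, 92, 101, 103, 104, 107, 71, 93]
-0.06 [71, 58, 63, 63, 62, 61, 101, 85, 81, 91, 98, 98, 102, 104, 107, 108, 89, 91]
-0.05 [61, 59, 62, 60, 63, 60, 69, 109, 88, 97, 99, 101, 102, 107, 105, 109, 111, 66]
-0.04 [62, 64, 62, 59, 64, 63, 62, 82, 101, 97, 103, 105, 105, 109, 107, 107
[... 483 characters left out ...]
 64, 64, 61, 115, 93, 107, 112, 114, 114, 114, 120]
0.03 [65, 64, 66, 63, 65, 65, 67, 66, 67, 60, 113, 96, 107, 111, 115, 117, 120, 120]
0.04 [62, 66, 65, 66, 64, 63, 66, 67, 65, 66, 109, 105, 109, 113, 121, 119, 121, 123]
0.05 [65, 67, 63, 63, 66, 63, 67, 67, 67, 63, 99, 108, 111, 119, 118, 121, 123, 123]
0.06 [65, 65, 63, 61, 65, 65, 63, 64, 64, 62, 106, 108, 108, 118, 121, 127, 128, 130]
-0.024 [117 138 151]
-0.021 [117 139 151]
-0.018 [117 138 151]
-0.015 [117 137 150]
-0.012 [115 136 148]
-0.009 [114 134 147]
-0.006 [113 133 146]
-0.003 [114 132 146]
-0.0 [113 132 145]
0.003 [112 131 143]
0.006 [112 130 144]
0.009 [111 130 143]
0.012 [111 129 142]
0.015 [110 128 142]
0.018 [109 127 141]
```

The arm hides most of the tin from the scene camera, so I'll swing it farther right.

play_rows --rows '[[[-0.03, -0.04, 0, 0, 0, 0, -0.2], [-0.04, -0.04, 0, 0, 0, 0, -0.2], [-0.04, -0.04, 0, 0, 0, -5, -0.2], [-0.04, -0.04, 0, 0, 0, -8, -0.2], [-0.04, -0.04, 0, 0, 0, -8, -0.2], [-0.04, -0.04, 0, 0, 0, -8, -0.2], [-0.04, -0.04, -0.02, 0, 0, -8, -0.2], [-0.03, -0.04, -0.02, 0, 0, -8, -0.2], [-0.03, -0.03, -0.02, 0, 0, -8, -0.2], [0, 0, 0, 0, 0, 0, -0.2]]]'

```text
time_s: 23.55
position: [0.2119, -0.4936, 0.1868]
tool_rot: [-0.049, 0.883, 0.095, 0.457]
wrist_force: [0.0, 0.4, 1.0]
finger_gap: 0.0515
grip_force: 0.0
```

```bash
cat > chk.py <<'E'
from h import *
st(); s=cap('scene','scene8')
p=np.load('pose.npy'); cs,sn=np.cos(p[2]),np.sin(p[2])
W=lambda P:[p[0]+cs*P[0]-sn*P[1],p[1]+sn*P[0]+cs*P[1],P[2]]
xs=np.arange(-.13,.041,.01); ys=np.arange(.05,-.111,-.01)
uv=proj(s,np.array([[W([x,y,.04]) for y in ys] for x in xs]).reshape(-1,3)).astype(np.float32)
v=cv2.remap(s['image'].astype(np.float32),uv[:,:1].copy(),uv[:,1:].copy(),cv2.INTER_LINEAR).reshape(len(xs),len(ys),3)
print('y',(ys*100).round().astype(int).tolist())
for x,r in zip(xs,v): print(round(x,2),['%d/%d'%(q.mean(),q[0]-q[2]) for q in r])
ys=np.linspace(-.095,-.07,8)
for d in np.arange(-.03,.02,.003):
    uv=proj(s,np.array([W([-.141,y,.266+d]) for y in ys])).astype(np.float32); print(round(d,3),cv2.remap(s['image'].astype(np.float32),uv[:,:1].copy(),uv[:,1:].copy(),1).reshape(-1,3).mean(0).astype(int))
E
python3 chk.py
```

```text
t 23.55 pos [ 0.2119 -0.4936  0.1868] case [-0.9928  0.0089  0.1868] zax [ 0.488 -0.655 -0.577] yax [-0.801 -0.598  0.001] F [0.4 0.2 1. ] gap 0.0515 q [-1.68  0.53 -0.03  1.44  0.88  1.04]
y [5, 4, 3, 2, 1, 0, -1, -2, -3, -4, -5, -6, -7, -8, -9, -10, -11]
-0.13 ['98/-25', '97/-21', '93/-25', '91/-24', '90/-23', '87/-23', '83/-20', '78/-23', '80/-20', '76/-20', '76/-18', '77/-24', '45/19', '38/26', '41/22', '32/22', '48/34']
-0.12 ['98/-25', '99/-26', '97/-23', '98/-25', '98/-25', '95/-24', '93/-23', '90/-23', '85/-19', '82/-20', '80/-19', '78/-20', '73/-16', '38/29', '37/28', '25/12', '19/10']
-0.11 ['105/-26', '102/-28', '102/-23', '102/-24', '100/-25', '95/-23', '99/-23', '92/-25', '92/-26', '88/-21', '85/-23', '86/-19', '84/-25', '50/12', '32/28', '27/22', '19/22']
-0.1 ['108/-26', '103/-28', '107/-25', '103/-25', '101/-28', '102/-24', '98/-26', '98/-25', '97/-24', '95/-22', '92/-21', '94/-23', '90/-21', '82/-17', '23/25', '29/21', '21/16']
-0.09 ['108/-28', '109/-27', '111/-26', '107/-25', '105/-26', '105/-27', '103/-27', '105/-26', '100/-24', '99/-24', '91/-20', '93/-24', '93/-
[... 2173 characters left out ...]
-29', '141/-28', '135/-32', '133/-32', '130/-31', '130/-29', '130/-29', '129/-27', '128/-29', '126/-30', '127/-28', '127/-30', '126/-28', '124/-32', '117/-17']
0.04 ['141/-29', '139/-26', '144/-28', '142/-29', '140/-28', '135/-32', '135/-32', '136/-31', '133/-30', '132/-30', '130/-31', '134/-28', '132/-28', '128/-32', '127/-30', '126/-30', '112/-29']
-0.03 [233 188 110]
-0.027 [234 191 111]
-0.024 [237 196 114]
-0.021 [241 202 118]
-0.018 [243 205 121]
-0.015 [242 202 119]
-0.012 [239 198 116]
-0.009 [231 188 111]
-0.006 [218 175 103]
-0.003 [207 165  97]
-0.0 [208 163  96]
0.003 [225 182 106]
0.006 [248 218 128]
0.009 [252 229 137]
0.012 [243 213 126]
0.015 [226 181 105]
0.018 [226 179 105]
```

The lip still reads about 0.267 m. For the tin, I'll fit its visible lower edge in the earlier picture, scene7.

```bash
python3 - <<'E'
from h import *
s=load('scene7'); p=np.load('pose.npy'); cs,sn=np.cos(p[2]),np.sin(p[2])
W=lambda P:np.c_[p[0]+cs*P[:,0]-sn*P[:,1],p[1]+sn*P[:,0]+cs*P[:,1],P[:,2]]
a=np.linspace(0,2*np.pi,60)
def hull(x,y):
    P=np.vstack([np.c_[x+.0435*np.cos(a),y+.0435*np.sin(a),0*a+z] for z in(0,.04)])
    return cv2.convexHull(proj(s,W(P)).astype(np.float32))
u0,v0=[int(k) for k in proj(s,W(np.array([[-.04,-.03,.02]])))[0]]
g=s['image'].astype(int); mx=g.max(2)
M=np.zeros(mx.shape,np.uint8)
hsv=cv2.cvtColor(s['image'],cv2.COLOR_RGB2HSV)
br=((mx>125)).astype(np.uint8); arm=((g[:,:,2]>g[:,:,0]+8)).astype(np.uint8)
for v in range(v0-16,v0+24): print(v,''.join('#' if br[v,u] and not arm[v,u] else('a' if arm[v,u] else '.') for u in range(u0-28,u0+32)))
best=[]
for x in np.arange(-.08,.021,.004):
    for y in np.arange(-.06,.001,.004):
        m=np.zeros_like(br); cv2.fillConvexPoly(m,np.round(hull(x,y)*16).astype(np.int32),1,shift=4)
        sl=(slice(v0-3,v0+24),slice(u0-25,u0+25)); ok=arm[sl]==0
        best.append(((m[sl][ok]!=br[sl][ok]).sum(),round(x,3),round(y,3)))
print(sorted(best)[:8])
E
```

```text
181 .........................aaaaaaaaaaaaaaaaaaaaaaaaaaaaaaaaaaa
182 .........................aaaaaaaaaaaaaaaaaaaaaaaaaaaaaaaaaaa
183 ..........................aaaaaaaaaaaaaaaaaaaaaaaaaaaaaaaaaa
184 ..........................aaaaaaaaaaaaaaaaaaaaaaaaaaa.#aaaaa
185 ..........................aaaaaaaaaaaaaaaaaaaaaaaaaa..#aaaaa
186 ..........................aaaaaaaaaaaaaaaaaaaaaaaaaaaaaaaaaa
187 ..........................aaaaaaaaaaaaaaaaaaaaaaaaaaaaaaaaaa
188 ..........................aaaaaaaaaaaaaaaaaaaaaaaaaaaaaaaaaa
189 ..........................aaaaaaaaaaaaaaaaaaaaaaaaaaaaaaaaaa
190 ..........................aaaaaaaaaaaaaaaaaaaaaaaaaaaaaaaaaa
191 ..........................aaaaaaaaaaaaaaaaaaaaaaaaaaaaaaaaaa
192 .........................aaaaaaaaaaaaaaaaaaaaaaaaaaaaaaaaaaa
193 .........................aaaaaaaaaaaaaaaaaaaaaaaaaaaaaaaaaaa
194 ........................aaaaaaaaaaaaaaaaaaaaaaaaaaaaaaaaaaaa
195 ........................aaaaaaaaaaaaaaaaaaaaaaaaaaaaaaaaaaaa
196 .......................aaaaaaaaaaaaaaaaaaaaaaaaaaaaaaaaaaaaa
197 .......................aaaaaaaaaaaaaaaaaaaaaaaaaaaaaaaaa
[... 1245 characters left out ...]
...........................................................
218 ............................................................
219 ............................................................
220 ............................................................
[(np.int64(39), np.float64(-0.028), np.float64(-0.04)), (np.int64(41), np.float64(-0.028), np.float64(-0.036)), (np.int64(42), np.float64(-0.032), np.float64(-0.04)), (np.int64(42), np.float64(-0.028), np.float64(-0.044)), (np.int64(43), np.float64(-0.028), np.float64(-0.032)), (np.int64(45), np.float64(-0.024), np.float64(-0.04)), (np.int64(46), np.float64(-0.024), np.float64(-0.036)), (np.int64(46), np.float64(-0.024), np.float64(-0.032))]
```

The tin fits at case x ≈ -0.028 and y ≈ -0.04, so it is inside, and the lip is level with the pointer. The arm is clear, so I'm handing in.

```bash
python3 -c "
from plant import env
print(env.finish_job())"
```

```text
the job is handed in; nothing more can be done
None
```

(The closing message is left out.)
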